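# Smooth down the edging of a painted fan

### The job

The five bamboo edging slips along the curved edge of the black fan on the drawing board are each stuck down at one end and still stand up at the other. Run a fingertip lightly along the row in one stroke, from the slip beside the wide guard stick to the far end, so that they fold down flat one after the other; keep the finger down close to the row until the last slip lies flat. Then take the hand away; do not pick up or shift the board or the things on it.

Things in the scene. Friction and masses are not known exactly. Their poses are not given: they have to be found in the camera images.
- board: loose brown wooden drawing board 300 (x) x 320 (y) x 15 mm, about 1.8 kg, only resting on the table: a hard sideways push slides it. Origin: centre of its underside, z up. A small open folding fan is fixed flat on it.
- fan_pin (a point): on the board: top of the fan's brass hinge pin (23 mm above the table). The black leaf spreads from here to board +x, 100 degrees wide, its surface 19 mm above the table, with thin bamboo ribs and ONE wide guard stick (14 mm wide, top 21 mm above the table) along its +y side. The row of five slips lies along the leaf's outer edge, an arc of radius about 150 mm round the pin
- slip1 (a joint): angle of bamboo slip 1 off the leaf, rad; 0 = flat, 0.18 to 0.31 at the start (free end 8 to 14 mm up). 46 mm long, 14 wide, 4 thick, straight, 6 mm from the next; hinged at its end nearer the guard stick. No spring: friction holds it where left; folds under 0.3 N at the free end, a few N near the hinge. Slip 1 is beside the guard stick.
- slip2 (a joint): angle of bamboo slip 2 off the leaf, rad; 0 = flat, 0.18 to 0.31 at the start (free end 8 to 14 mm up). 46 mm long, 14 wide, 4 thick, straight, 6 mm from the next; hinged at its end nearer the guard stick. No spring: friction holds it where left; folds under 0.3 N at the free end, a few N near the hinge. 
- slip3 (a joint): angle of bamboo slip 3 off the leaf, rad; 0 = flat, 0.18 to 0.31 at the start (free end 8 to 14 mm up). 46 mm long, 14 wide, 4 thick, straight, 6 mm from the next; hinged at its end nearer the guard stick. No spring: friction holds it where left; folds under 0.3 N at the free end, a few N near the hinge. 
- slip4 (a joint): angle of bamboo slip 4 off the leaf, rad; 0 = flat, 0.18 to 0.31 at the start (free end 8 to 14 mm up). 46 mm long, 14 wide, 4 thick, straight, 6 mm from the next; hinged at its end nearer the guard stick. No spring: friction holds it where left; folds under 0.3 N at the free end, a few N near the hinge. 
- slip5 (a joint): angle of bamboo slip 5 off the leaf, rad; 0 = flat, 0.18 to 0.31 at the start (free end 8 to 14 mm up). 46 mm long, 14 wide, 4 thick, straight, 6 mm from the next; hinged at its end nearer the guard stick. No spring: friction holds it where left; folds under 0.3 N at the free end, a few N near the hinge. Slip 5 ends the row.
- slip1_root (a point): on the board (it does not move with the slip): the middle of the top face of slip 1 at its glued end, once flat (23 mm above the table)
- slip2_root (a point): on the board (it does not move with the slip): the middle of the top face of slip 2 at its glued end, once flat (23 mm above the table)
- slip3_root (a point): on the board (it does not move with the slip): the middle of the top face of slip 3 at its glued end, once flat (23 mm above the table)
- slip4_root (a point): on the board (it does not move with the slip): the middle of the top face of slip 4 at its glued end, once flat (23 mm above the table)
- slip5_root (a point): on the board (it does not move with the slip): the middle of the top face of slip 5 at its glued end, once flat (23 mm above the table)
- finish (a point): on the board: the middle of the top face of slip 5 at its free end, once flat; the end of the row
- jar: bystander: small closed paint jar, 36 mm across, 45 mm high, loose on the board in a corner beyond the leaf; origin under its centre
- cup: bystander: small open ceramic cup, 52 mm across, 35 mm high, loose on the board near the fan's pin; origin under its centre
- eraser: bystander: rubber block 22 x 50 x 12 mm, loose on the board in a corner beyond the leaf; origin under its centre

How it is judged:
By the outcome, as a careful person would: the job done as asked, in the order asked, and still so for the second after the job is handed in, with the robot touching nothing.
It also fails if it takes over 42 s, if anything falls off the work surface, if the arm or the gripper's body presses on something with over 40 N, if the wrist force passes 120 N, or if a joint passes its speed limit or range.

### The arm

A 6-joint arm with a two-finger parallel gripper is mounted at the origin on the work surface. World frame = base frame: x ahead of the robot, y to its left, z up, the work surface at z = 0. Lengths are in m, angles in rad, forces in N, time in s.
With the tool pointing down it reaches from about 0.25 to 0.775 m from the base axis. Payload 4 kg.
Tool frame: the origin (TCP) lies between the finger pads, 19 mm behind the fingertips; this is the grasp point; z points along the fingers, y is the line along which they close (so a half turn about z gives the same grasp; the last joint's range is limited). The gripper opens to 85 mm and grips with 20 to 120 N. Pads are 22 mm wide; open, the fingers measure 114 mm over their backs; the gripper's body (76 mm by 85 mm) begins 54 mm behind the grasp point. The pads swing forward as they close: fully open they stand 13 mm farther back than shut.
Start: joints at [-1.4, 0.087, 1.371, -0, 1.684, -0.103], TCP at [0.149, -0.53, 0.25] pointing down, gripper open.
Joint ranges: [-3.1, 3.1], [-0.76, 2.03], [0.27, 2.55], [-1.08, 4.22], [0.17, 2.65], [-2.57, 2.57]. Speed limits (rad/s): [2.79, 2.79, 3.14, 3.14, 3.14, 3.14].

### API

Orientations are given as a rotation vector (axis times angle).
In Python, from plant import * gives the robot as it stands. The module is installed in compiled form; this text tells all that it offers.
- The arm moves only by the tool send_rows, never from a script. Its argument "commands" is a list of rows, each an object with "travel": the shift along the tool's x, y, z in mm, a list of three; "delta_rot": the turn, a rotation vector about the tool's x, y, z in rad, a list of three; "hand": the closure, from 0 (fully open) to 1 (shut). A call has 1 to 10 rows; each row is the pose to reach, as a shift and turn from the pose commanded when the call began, along the tool's axes at that moment; what a row does not reach only later rows make up. A row lasts 1/12 s, in which the tool goes at most 41.7 mm and 7.16 degrees, less where a joint would pass 70% of its speed; a pose out of reach is approached as far as the arm can. A call with a gripper value outside its range is refused whole. The fingers move at their own pace and stop on an object; the grip force is fixed at half the most. Time passes only in rows, so rows that repeat a pose let the fingers close. It gives the time, the measured TCP pose, the force, the opening and the grip force at its end, in the units of the state.
- state(): the state, without advancing time (a new reading comes with each control period).
- capture(name): name is "scene" or "top"; returns a dict with "img" (400x640x3 uint8, red, green, blue), "camera_matrix" (3x3 intrinsics, pixels), "position" and "orientation" of the camera in the world. Camera axes: x right, y down, z forward; pixel columns grow to the right and rows downward; lengths in m; the calibration is good to about 2 mm. A picture is of the moment at which its call begins. There is no depth.
- finish_job(): hands the job in; it is judged then, once.
Trained networks look in a picture, given as the dict that the camera call returned (one of the last four; its "shot" number tells which), for a name from the list of things; names that differ only in an ending like _2 or _b are one class to them, and where a whole thing is asked for, a point or a joint stands for the part that bears it (a point fixed in the world has none). Each returns a list of dicts, best first, with "confidence" (0 to 1); they miss things now and then, are a little off and sometimes report something else, mostly with a low value. They report only what shows in the picture. A call takes as long as a camera call.
- look_for(target, picture): "extent" ([left, top, right, bottom] in pixels, round what is visible of it).
- outline_of(target, picture): "pixels" (400x640 bool, what is visible of it) and "extent" ([left, top, right, bottom] in pixels, round what is visible of it).
The state is a dict: "t": time; "joint_pos": joint angles; "joint_velocities": joint speeds; "effort": joint torques, N m; "position": TCP position; "tool_rot": TCP orientation; "force": force on the tool from outside, world axes, zero at the start; "ft_torque": the same for the moment, N m; "opening": opening from 0.0 (shut) to 1.0 (fully open); "gripper_force": force on a finger pad.
Only numpy, scipy, OpenCV 4.12 (cv2) and the standard library are available. Lean on these libraries where they do the work, as an engineer would, in place of code of your own. Each camera call takes 0.05 s, during which the arm holds its last target. There are 200 camera calls.

## Working session

There is one attempt and no reset: what is moved stays moved. The work goes in short steps, Python scripts to look and compute and a tool call to move; the robot and the scene stay as the last step left them, time stands still between calls to the robot, and variables do not carry over. Pictures are saved under pics/ and viewed, at most 10 in all, crops included, and the job is handed in when it is done.

Besides the shell and the picture viewer there is one more tool, called after "Call:" as name([rows], argument=value, ...), one row to a line, values as JSON. send_rows: Moves the arm, as the interface text tells. Its arguments: {"type":"object","properties":{"commands":{"type":"array","items":{"type":"object","properties":{"travel":{"type":"array","items":{"type":"number"}},"delta_rot":{"type":"array","items":{"type":"number"}},"hand":{"type":"number"}}}}},"required":["commands"]}

```bash
mkdir -p pics
cat > h.py <<'E'
from plant import *
import numpy as np, cv2, pickle
from scipy.spatial.transform import Rotation as R
def rot(o):
    o=np.array(o,float)
    if o.shape==(3,3): return o
    return (R.from_rotvec(o) if o.size==3 else R.from_quat(o)).as_matrix()
def p2w(c,uv,z):
    K=np.array(c["camera_matrix"]);M=rot(c["orientation"]);o=np.array(c["position"])
    d=M@np.linalg.solve(K,[uv[0],uv[1],1.]);return o+d*(z-o[2])/d[2]
def w2p(c,p):
    q=rot(c["orientation"]).T@(np.array(p)-c["position"]);q=np.array(c["camera_matrix"])@q;return q[:2]/q[2]
E
python3 - <<'E'
from h import *
s=state();print({k:np.round(s[k],3) for k in s})
for n in("top","scene"):
    c=capture(n);cv2.imwrite(f"pics/{n}1.png",c["img"][:,:,::-1]);pickle.dump(c,open(n+".pkl","wb"))
    print(n,c["camera_matrix"],c["position"],c["orientation"])
    for t in["board","fan_pin","slip1","jar","cup","eraser","slip1_root","finish"]:
        print(t,[(np.round(d["extent"]).tolist(),round(d["confidence"],2)) for d in look_for(t,c)][:7])
E
```

```text
{'t': np.float64(0.0), 'joint_pos': array([-1.4  ,  0.088,  1.372, -0.   ,  1.684, -0.103]), 'joint_velocities': array([ 0.001,  0.001,  0.   , -0.   ,  0.001,  0.001]), 'effort': array([-0.0000e+00, -3.5187e+01, -3.1327e+01, -0.0000e+00,  1.1000e-02,
        0.0000e+00]), 'position': array([ 0.149, -0.529,  0.249]), 'tool_rot': array([-3.11 , -0.428,  0.   ]), 'force': array([-0.037, -0.635, -0.509]), 'ft_torque': array([-0.024, -0.001,  0.006]), 'gripper_force': np.float64(0.0), 'opening': np.float64(0.999)}
top [[432.59889253   0.         324.24763702]
 [  0.         432.59889253 194.03858352]
 [  0.           0.           1.        ]] [0.53294449 0.02882308 0.82917208] [-2.1852688   2.18873959 -0.02965433]
board [([199.0, 98.0, 392.0, 283.0], 0.62)]
fan_pin [([201.0, 101.0, 396.0, 286.0], 0.58)]
slip1 [([336.0, 194.0, 356.0, 215.0], 0.72), ([258.0, 173.0, 281.0, 183.0], 0.66), ([288.0, 176.0, 309.0, 185.0], 0.6), ([235.0, 182.0, 255.0, 198.0], 0.57), ([312.0, 181.0, 338.0, 199.0], 0.56), ([198.0, 103.0, 390.0, 283.0], 0.44)]
jar [([234.0, 107.0, 254.0, 134.0], 0.55)]
cup [([336.0
[... 235 characters left out ...]
 486.57536329 199.23710117]
 [  0.           0.           1.        ]] [ 1.16332637 -0.05697707  0.77280764] [-1.95585667 -1.66697449  0.59973496]
board [([268.0, 151.0, 448.0, 273.0], 0.73)]
fan_pin [([272.0, 152.0, 452.0, 275.0], 0.91)]
slip1 [([397.0, 190.0, 415.0, 201.0], 0.65), ([322.0, 198.0, 345.0, 212.0], 0.59), ([302.0, 187.0, 319.0, 200.0], 0.58), ([348.0, 202.0, 370.0, 213.0], 0.43), ([376.0, 201.0, 396.0, 210.0], 0.42)]
jar [([417.0, 233.0, 435.0, 262.0], 0.96)]
cup [([288.0, 146.0, 309.0, 174.0], 0.67)]
eraser [([306.0, 241.0, 334.0, 253.0], 0.66)]
slip1_root [([269.0, 146.0, 448.0, 274.0], 0.8)]
finish [([269.0, 152.0, 448.0, 273.0], 0.72), ([284.0, 147.0, 310.0, 171.0], 0.63)]
```

```bash
ls pics
```

```text
scene1.png
top1.png
```

Run:
```python
import cv2
a=cv2.imread("pics/top1.png")[90:295,190:405];cv2.imwrite("pics/top1c.png",cv2.resize(a,None,fx=2.8,fy=2.8,interpolation=cv2.INTER_CUBIC))
a=cv2.imread("pics/scene1.png")[140:280,260:460];cv2.imwrite("pics/scene1c.png",cv2.resize(a,None,fx=4,fy=4,interpolation=cv2.INTER_CUBIC))
```

```text
(no output)
```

View pics/top1c.png

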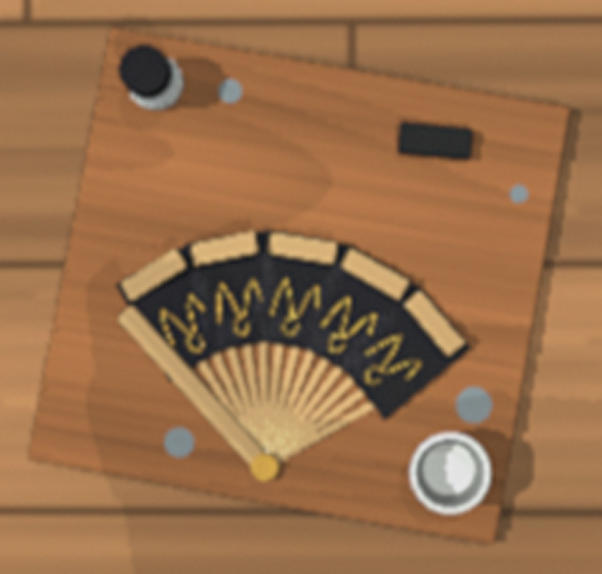

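View pics/scene1c.png

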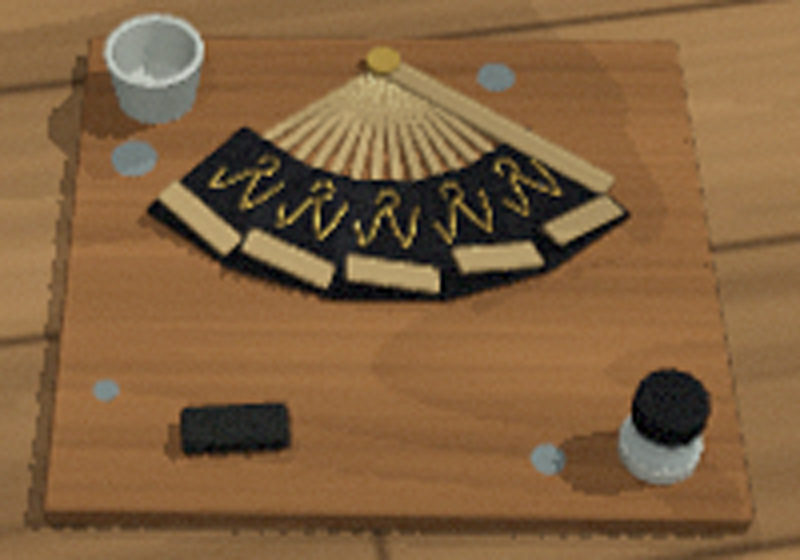

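Top crop: pin at (264,467), guard stick on the left, slips running left (1) to right (5). The jar, cup and eraser are clear of the row. The scene view agrees. Next I fit the geometry to both views.

```bash
cat > fit.py <<'E'
from h import *
from scipy.optimize import least_squares
T,S=capture("top"),capture("scene")
f=lambda p:np.array(p)/2.8+[190,90]
g=lambda p:np.array(p)/4+[260,140]
cor=[f(p) for p in[(108,30),(577,108),(495,543),(28,458)]]
wc=[p2w(T,c,.015) for c in cor];print("corners",np.round(wc,3).tolist(),[round(np.linalg.norm(wc[i]-wc[i-1]),3) for i in range(4)])
print("pin top/scene",p2w(T,f((264,467)),.023),p2w(S,g((383,59)),.023))
cents={}
for n,c in(("T",T),("S",S)):
    L=[]
    for d in outline_of("slip1",c):
        m=d["pixels"]
        if 60<m.sum()<600:
            v,u=np.nonzero(m);p=np.array([u.mean()+.0,v.mean()+.0])
            if all(np.linalg.norm(p-q)>8 for q in L):L.append(p)
    L.sort(key=lambda p:p[0] if n=="T" else -p[0]);cents[n]=np.array(L);print(n,len(L),np.round(L,1).tolist())
def geo(q,i,s,h,lat=0): # s along slip from hinge, h angle
    x,y,yaw,Rr=q; a=yaw+np.radians(40-20*i)
    r=np.array([np.cos(a),np.sin(a)]);t=np.array([r[1],-r[0]])
    return np.r_[np.array([x,y])+r*(Rr+lat)+t*(-.023+s*np.cos(h)),.023+s*np.sin(h)]
def res(p):
    q=p[:4];o=[]
    for n,c in(("T",T),("S",S)):
        dx=p[9:12] if n=="S" else 0
        if len(cents[n])==5:
            for i in range(5):o+=list(w2p(c,geo(q,i,.023,p[4+i])+dx)-cents[n][i])
    o+=list(w2p(T,[p[0],p[1],.023])-f((264,467)));o+=list(w2p(S,np.array([p[0],p[1],.023])+p[9:12])-g((383,59)))
    return o+list((p[4:9]-.25)/.05)+list(p[9:12]/.002)
w=p2w(T,f((264,467)),.023);ed=wc[0]-wc[3];yaw=np.arctan2(ed[1],ed[0])
r=least_squares(res,[w[0],w[1],yaw,.15]+[.25]*5+[0]*3)
np.save("fit.npy",r.x);print("yaw corners",yaw,"fit",np.round(r.x,4),"max res",np.abs(r.fun).max())
q=r.x
for i in range(5):print(i+1,"root",np.round(geo(q,i,0,0),4),"end",np.round(geo(q,i,.046,0),4))
for t,z in(("jar",.06),("cup",.05),("eraser",.027)):
    e=look_for(t,T)[0]["extent"];print(t,np.round(p2w(T,[(e[0]+e[2])/2,(e[1]+e[3])/2],z),3))
for n,c,k,o,name in(("T",T,2.8,(190,90),"t"),("S",S,4,(260,140),"s")):
    im=c["img"][:,:,::-1];im=(im[90:295,190:405] if n=="T" else im[140:280,260:460]);im=cv2.resize(im,None,fx=k,fy=k,interpolation=cv2.INTER_CUBIC)
    for i in range(5):
        P=[(w2p(c,geo(q,i,s,q[4+i],l))-o)*k for s,l in((0,-.007),(.046,-.007),(.046,.007),(0,.007))]
        cv2.polylines(im,[np.int32(P)],True,(0,0,255),1)
    cv2.imwrite(f"pics/ov_{name}.png",im)
E
python3 fit.py
```

```text
corners [[0.751, 0.229, 0.015], [0.696, -0.09, 0.015], [0.404, -0.033, 0.015], [0.46, 0.28, 0.015]] [np.float64(0.295), np.float64(0.324), np.float64(0.297), np.float64(0.318)]
pin top/scene [0.45511718 0.11990305 0.023     ] [0.4589987  0.12272714 0.023     ]
T 5 [[244.6, 188.2], [270.2, 178.4], [297.6, 178.4], [323.7, 188.0], [345.1, 205.5]]
S 5 [[404.8, 195.3], [383.7, 204.4], [357.9, 208.4], [331.5, 204.5], [309.6, 194.4]]
yaw corners -0.17453642330218366 fit [ 0.4555  0.1203 -0.1781  0.1475  0.2324  0.2543  0.246   0.2432  0.2427
  0.0025  0.0018 -0.0017] max res 1.2625572212622214Traceback (most recent call last):
  File "fit.py", line 34, in <module>
    for i in range(5):print(i+1,"root",np.round(geo(q,i,0,0),4),"end",np.round(geo(q,i,.046,0),4))
                                                ~~~^^^^^^^^^
  File "fit.py", line 19, in geo
    x,y,yaw,Rr=q; a=yaw+np.radians(40-20*i)
    ^^^^^^^^^^
ValueError: too many values to unpack (expected 4)
```

```bash
sed -i 's/^q=r.x/q=r.x[:4].copy();H=r.x[4:9];q[:2]+=r.x[9:11]\/2/; s/q\[4+i\],l/H[i],l/' fit.py
cat >> fit.py <<'E'
np.save("q.npy",q)
s=state();M=rot(s["tool_rot"]);print("toolaxes",np.round(M.T,3).tolist(),"start",geo(q,0,-.016,0))
b=q[2];B=np.array([[np.cos(b),np.sin(b),0],[np.sin(b),-np.cos(b),0],[0,0,-1]]).T
d=R.from_matrix(M.T@B).as_rotvec();print("delta_rot",d,"travel mm above start",M.T@(geo(q,0,-.016,0)+[0,0,.067]-s["position"])*1000)
E
python3 fit.py
```

```text
corners [[0.751, 0.229, 0.015], [0.696, -0.09, 0.015], [0.404, -0.033, 0.015], [0.46, 0.28, 0.015]] [np.float64(0.295), np.float64(0.324), np.float64(0.297), np.float64(0.318)]
pin top/scene [0.45511718 0.11990305 0.023     ] [0.4589987  0.12272714 0.023     ]
T 4 [[244.1, 188.2], [269.8, 178.6], [297.9, 178.7], [323.5, 187.8]]
S 3 [[358.1, 208.5], [331.9, 204.6], [309.2, 194.4]]
yaw corners -0.17453642330218366 fit [ 4.5590e-01  1.2080e-01 -1.8930e-01  4.6978e+00  2.5000e-01  2.5000e-01
  2.5000e-01  2.5000e-01  2.5000e-01  9.0000e-04  1.0000e-03 -6.0000e-04] max res 0.6264109687821815
1 root [4.5478 2.4298 0.023 ] end [4.5702 2.3897 0.023 ]
2 root [5.0906 0.8913 0.023 ] end [5.0979 0.8458 0.023 ]
3 root [ 5.0745 -0.7402  0.023 ] end [ 5.0658 -0.7854  0.023 ]
4 root [ 4.5013 -2.2677  0.023 ] end [ 4.4777 -2.3072  0.023 ]
5 root [ 3.4403 -3.5071  0.023 ] end [ 3.4046 -3.5362  0.023 ]
jar [0.7   0.188 0.06 ]
cup [ 0.455 -0.003  0.05 ]
eraser [0.571 0.097 0.027]
toolaxes [[0.963, 0.27, -0.0], [0.27, -0.963, 0.0], [0.0, -0.0, -1.0]] start [4.54001476 2.44381934 0.023     ]
delta_rot [ 9.74443010e-05 -1.62716348e-05  4.63131199e-01] travel mm above start [ 5031.6963954  -1675.21380711   159.84023852]
```

View pics/ov_t.png

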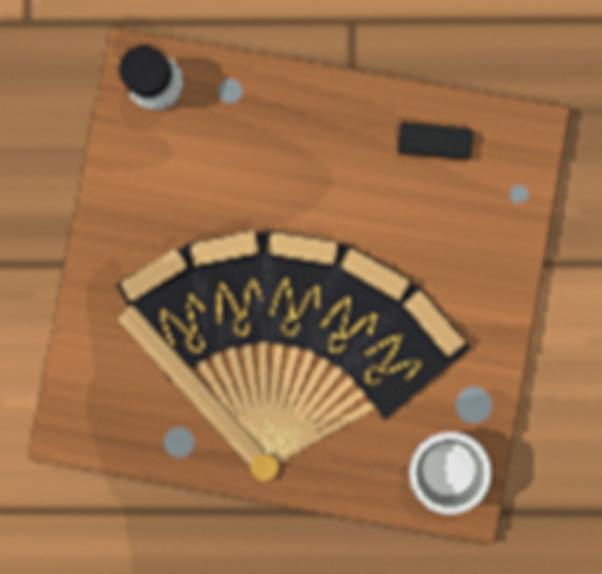

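View pics/ov_s.png

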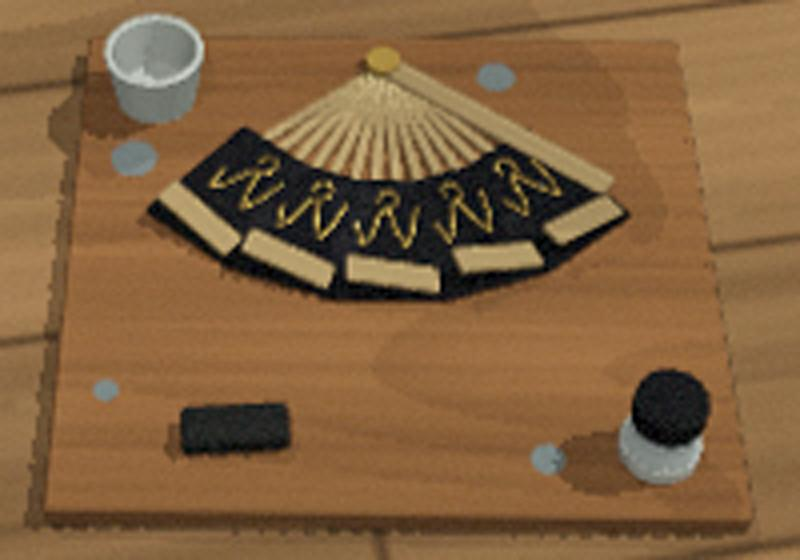

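The networks missed slips this time, which spoiled the fit. I'll use the complete centroids from the first run.

```bash
python3 - <<'E'
s=open("fit.py").read()
s=s.replace("def geo(","cents={'T':np.array([[244.6,188.2],[270.2,178.4],[297.6,178.4],[323.7,188.0],[345.1,205.5]]),'S':np.array([[404.8,195.3],[383.7,204.4],[357.9,208.4],[331.5,204.5],[309.6,194.4]])}\ndef geo(",1)
open("fit.py","w").write(s)
E
python3 fit.py | tail -12
```

```text
yaw corners -0.17453642330218366 fit [ 0.4554  0.1203 -0.1782  0.1475  0.233   0.2542  0.2461  0.2427  0.2428
  0.0025  0.0018 -0.0017] max res 1.271950437049124
1 root [0.5733 0.2145 0.023 ] end [0.5962 0.1745 0.023 ]
2 root [0.5982 0.169  0.023 ] end [0.606  0.1236 0.023 ]
3 root [0.606  0.1177 0.023 ] end [0.5978 0.0724 0.023 ]
4 root [0.5958 0.0669 0.023 ] end [0.5726 0.0271 0.023 ]
5 root [0.5688 0.0226 0.023 ] end [ 0.5334 -0.0069  0.023 ]
jar [0.707 0.188 0.06 ]
cup [ 0.46  -0.004  0.05 ]
eraser [0.67  0.003 0.027]
toolaxes [[0.963, 0.27, -0.0], [0.27, -0.963, 0.0], [0.0, -0.0, -1.0]] start [0.56536243 0.22835493 0.023     ]
delta_rot [ 1.21827366e-04 -1.52472270e-05  4.52002556e-01] travel mm above start [ 606.05110661 -617.02937189  159.96525258]
```

View pics/ov_t.png

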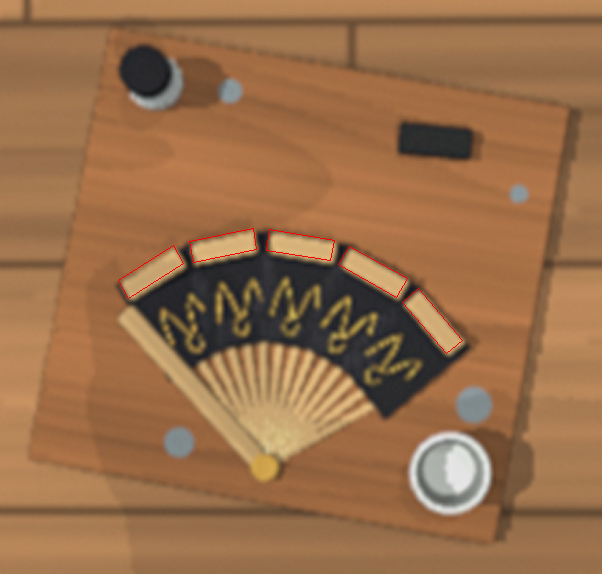

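The overlay matches all five slips (slip 1 at about (152,273), slip 5 at (433,322)). I'm moving above the start with the gripper shut.

Call:
send_rows([
  {"travel": [30,-30,0],"delta_rot": [0,0,0.1],"hand": 1},
  {"travel": [60,-60,0],"delta_rot": [0,0,0.2],"hand": 1},
  {"travel": [90,-90,0],"delta_rot": [0,0,0.3],"hand": 1},
  {"travel": [120,-120,0],"delta_rot": [0,0,0.4],"hand": 1},
  {"travel": [150,-150,0],"delta_rot": [0,0,0.452],"hand": 1},
  {"travel": [180,-180,0],"delta_rot": [0,0,0.452],"hand": 1},
  {"travel": [210,-210,0],"delta_rot": [0,0,0.452],"hand": 1},
  {"travel": [240,-240,0],"delta_rot": [0,0,0.452],"hand": 1},
  {"travel": [270,-270,0],"delta_rot": [0,0,0.452],"hand": 1},
  {"travel": [300,-300,0],"delta_rot": [0,0,0.452],"hand": 1},
])

```text
t: 2.63
position: [0.3531, -0.1643, 0.2504]
tool_rot: [3.128, -0.28, 0.002]
force: [0.9, 0.2, -0.4]
opening: -0.002
gripper_force: 0.0
```

```bash
cat > go.py <<'E'
from h import *
import sys
q=np.load("q.npy")
def pt(i,s,lat=0):
    a=q[2]+np.radians(40-20*i);r=np.array([np.cos(a),np.sin(a)]);t=np.array([r[1],-r[0]])
    return np.r_[q[:2]+r*(q[3]+lat)+t*(-.023+s),.0]
s=state();M=rot(s["tool_rot"])
print("t",s["t"],"pos",np.round(s["position"],4),"F",np.round(s["force"],2),"op",s["opening"],"axes",np.round(M.T[0],3),np.round(M.T[2],3))
if __name__=="__main__":
    p=pt(0,-.016)+[0,0,.09];print("to start@z.09",np.round(M.T@(p-s["position"])*1000,1))
E
python3 go.py
```

```text
t 2.6333 pos [ 0.3531 -0.1643  0.2504] F [ 0.87  0.17 -0.37] op -0.0017893176747203552 axes [ 0.984 -0.178  0.001] [ 0.001 -0.001 -1.   ]
to start@z.09 [ 138.8 -424.3  160.3]
```

Call:
send_rows([
  {"travel": [13,-38,0],"delta_rot": [0,0,0],"hand": 1},
  {"travel": [26,-76,0],"delta_rot": [0,0,0],"hand": 1},
  {"travel": [39,-114,0],"delta_rot": [0,0,0],"hand": 1},
  {"travel": [52,-152,0],"delta_rot": [0,0,0],"hand": 1},
  {"travel": [65,-190,0],"delta_rot": [0,0,0],"hand": 1},
  {"travel": [78,-228,10],"delta_rot": [0,0,0],"hand": 1},
  {"travel": [91,-266,25],"delta_rot": [0,0,0],"hand": 1},
  {"travel": [104,-304,40],"delta_rot": [0,0,0],"hand": 1},
  {"travel": [117,-342,60],"delta_rot": [0,0,0],"hand": 1},
  {"travel": [130,-380,80],"delta_rot": [0,0,0],"hand": 1},
])

```text
t: 3.47
position: [0.545, 0.18, 0.1736]
tool_rot: [-3.129, 0.278, -0.002]
force: [1.1, -0.5, 1.0]
opening: 0.0
gripper_force: 0.0
```

Call:
send_rows([
  {"travel": [2,-18,25],"delta_rot": [0,0,0],"hand": 1},
  {"travel": [3,-36,50],"delta_rot": [0,0,0],"hand": 1},
  {"travel": [3,-38,75],"delta_rot": [0,0,0],"hand": 1},
  {"travel": [3,-38,80],"delta_rot": [0,0,0],"hand": 1},
  {"travel": [3,-38,80],"delta_rot": [0,0,0],"hand": 1},
  {"travel": [3,-38,80],"delta_rot": [0,0,0],"hand": 1},
])

```text
t: 3.97
position: [0.5542, 0.2143, 0.0947]
tool_rot: [3.129, -0.28, 0.001]
force: [1.0, -0.3, 0.4]
opening: 0.003
gripper_force: 0.0
```

```bash
python3 go.py
```

```text
t 3.9667 pos [0.5542 0.2143 0.0947] F [ 0.98 -0.3   0.41] op 0.003065931200046516 axes [ 0.984 -0.178  0.001] [ 0.001 -0.    -1.   ]
to start@z.09 [  8.4 -15.8   4.8]
```

Call:
send_rows([
  {"travel": [4,-8,10],"delta_rot": [0,0,0],"hand": 1},
  {"travel": [8,-16,22],"delta_rot": [0,0,0],"hand": 1},
  {"travel": [8,-16,34],"delta_rot": [0,0,0],"hand": 1},
  {"travel": [8,-16,42],"delta_rot": [0,0,0],"hand": 1},
  {"travel": [8,-16,48],"delta_rot": [0,0,0],"hand": 1},
  {"travel": [8,-16,48],"delta_rot": [0,0,0],"hand": 1},
  {"travel": [8,-16,48],"delta_rot": [0,0,0],"hand": 1},
])

```text
t: 4.55
position: [0.5643, 0.2287, 0.0456]
tool_rot: [3.129, -0.28, -0.001]
force: [1.0, -0.3, -0.7]
opening: -0.002
gripper_force: 0.0
```

```bash
python3 go.py
python3 - <<'E'
from h import *
c=capture("scene");a=c["img"][130:280,260:460,::-1];cv2.imwrite("pics/s2.png",cv2.resize(a,None,fx=4,fy=4,interpolation=cv2.INTER_CUBIC))
E
```

```text
t 4.55 pos [0.5643 0.2287 0.0456] F [ 1.04 -0.3  -0.68] op -0.0017213090498023563 axes [ 0.984 -0.178 -0.001] [-0.001 -0.    -1.   ]
to start@z.09 [  1.1   0.1 -44.4]
```

View pics/s2.png

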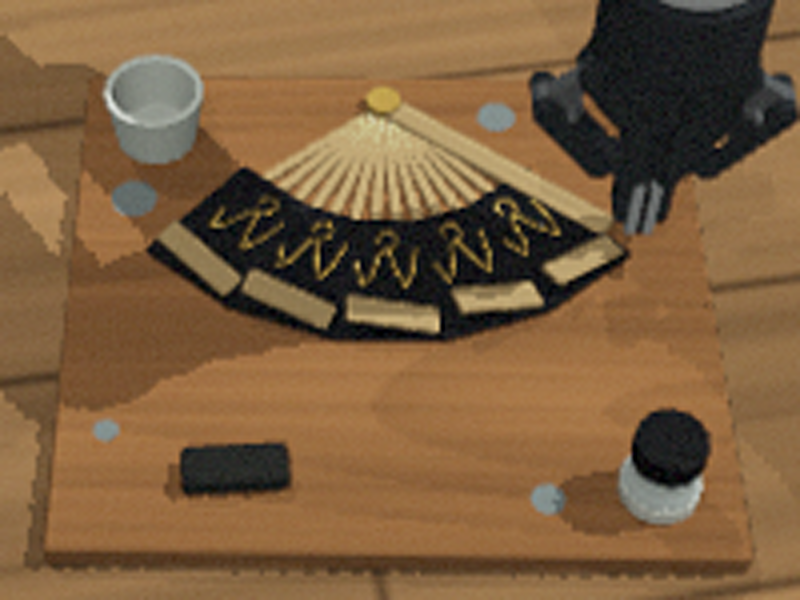

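The fingertip is at (640,230), just before slip 1 at (585,258). Now a probe for contact near the glued end of slip 1.

Call:
send_rows([
  {"travel": [6,6,0],"delta_rot": [0,0,0],"hand": 1},
  {"travel": [6,6,1.5],"delta_rot": [0,0,0],"hand": 1},
  {"travel": [6,6,1.5],"delta_rot": [0,0,0],"hand": 1},
])

```text
t: 4.85
position: [0.57, 0.2215, 0.0448]
tool_rot: [-3.129, 0.281, -0.001]
force: [0.5, 0.7, -0.1]
opening: -0.001
gripper_force: 0.0
```

Call:
send_rows([
  {"travel": [0,0,1],"delta_rot": [0,0,0],"hand": 1},
  {"travel": [0,0,1],"delta_rot": [0,0,0],"hand": 1},
  {"travel": [0,0,1],"delta_rot": [0,0,0],"hand": 1},
])

```text
t: 5.1
position: [0.5693, 0.2221, 0.0433]
tool_rot: [3.129, -0.279, -0.0]
force: [-0.9, -0.6, -1.3]
opening: 0.004
gripper_force: 0.0
```

```bash
python3 go.py
```

```text
t 5.1 pos [0.5693 0.2221 0.0433] F [-0.9  -0.56 -1.33] op 0.00415871036946508 axes [ 0.984 -0.177 -0.   ] [-0. -0. -1.]
to start@z.09 [ -5.   -5.5 -46.7]
```

Call:
send_rows([
  {"travel": [0,0,1],"delta_rot": [0,0,0],"hand": 1},
  {"travel": [0,0,1],"delta_rot": [0,0,0],"hand": 1},
  {"travel": [0,0,1],"delta_rot": [0,0,0],"hand": 1},
])

```text
t: 5.35
position: [0.5693, 0.2222, 0.0423]
tool_rot: [3.129, -0.279, -0.0]
force: [0.3, -0.3, -0.2]
opening: 0.004
gripper_force: 0.0
```

Call:
send_rows([
  {"travel": [0,0,0.5],"delta_rot": [0,0,0],"hand": 1},
  {"travel": [0,0,0.5],"delta_rot": [0,0,0],"hand": 1},
  {"travel": [0,0,0.5],"delta_rot": [0,0,0],"hand": 1},
])

```text
t: 5.6
position: [0.5694, 0.2221, 0.0421]
tool_rot: [-3.129, 0.279, -0.0]
force: [-0.5, -0.2, 0.5]
opening: 0.0
gripper_force: 0.4
```

Call:
send_rows([
  {"travel": [0,0,0.6],"delta_rot": [0,0,0],"hand": 1},
  {"travel": [0,0,0.6],"delta_rot": [0,0,0],"hand": 1},
  {"travel": [0,0,0.6],"delta_rot": [0,0,0],"hand": 1},
])

```text
t: 5.85
position: [0.5695, 0.2221, 0.0418]
tool_rot: [-3.129, 0.28, -0.001]
force: [-0.6, -0.2, 3.0]
opening: -0.001
gripper_force: 1.7
```

```bash
python3 go.py; python3 -c "
from h import *
s=[]
for k in range(4): capture('top');x=state();s.append(np.r_[x['position'][2]*1000,x['force']])
print(np.round(s,2))"
```

```text
t 5.85 pos [0.5695 0.2221 0.0418] F [-0.6  -0.19  3.01] op -0.0008953230681423498 axes [ 0.984 -0.177  0.   ] [ 0.  0. -1.]
to start@z.09 [ -5.2  -5.4 -48.2]
[[41.74 -1.47 -0.29  3.78]
 [41.73 -0.77  0.05  3.66]
 [41.72 -1.73 -0.05  3.66]
 [41.71 -1.14  0.19  4.26]]
```

Contact is at TCP z ≈ 41.8 mm with about 3–4 N, which fits a 23 mm top face plus 19 mm to the fingertip. Next I compute the stroke.

```bash
cat > stroke.py <<'E'
from go import *
W=[s["position"]]+[pt(i,x) for i in range(5) for x in(.004,.046)]
W[-1]=pt(4,.05);W=np.array(W)[:,:2]
D=np.r_[0,np.cumsum(np.linalg.norm(np.diff(W,axis=0),axis=1))]
u=np.linspace(0,D[-1],41);P=np.c_[np.interp(u,D,W[:,0]),np.interp(u,D,W[:,1]),np.zeros(41)]
B=(P-P[0])@M*1000
print(D[-1])
for k in range(0,40,10):print(np.round(B[k+1:k+11,:2]-B[k,:2],0).tolist(), "abs end",np.round(P[k+10,:2],4))
E
python3 stroke.py
```

```text
t 6.05 pos [0.5695 0.2221 0.0417] F [-1.14  0.19  4.26] op 0.004260384991508376 axes [ 0.984 -0.177  0.   ] [ 0. -0. -1.]
0.2660588695982553
[[4.0, 5.0], [8.0, 11.0], [12.0, 16.0], [17.0, 21.0], [21.0, 26.0], [25.0, 31.0], [30.0, 36.0], [34.0, 41.0], [37.0, 47.0], [40.0, 53.0]] abs end [0.5992 0.1629]
[[2.0, 6.0], [5.0, 13.0], [7.0, 19.0], [9.0, 25.0], [11.0, 31.0], [14.0, 38.0], [14.0, 44.0], [15.0, 51.0], [15.0, 57.0], [15.0, 64.0]] abs end [0.6023 0.0973]
[[-0.0, 7.0], [-0.0, 13.0], [-0.0, 20.0], [-0.0, 27.0], [-2.0, 33.0], [-4.0, 39.0], [-6.0, 46.0], [-9.0, 52.0], [-11.0, 58.0], [-13.0, 64.0]] abs end [0.578  0.0363]
[[-2.0, 6.0], [-5.0, 12.0], [-9.0, 18.0], [-13.0, 23.0], [-17.0, 28.0], [-22.0, 33.0], [-26.0, 38.0], [-30.0, 43.0], [-34.0, 48.0], [-39.0, 53.0]] abs end [ 0.5304 -0.0094]
```

Call:
send_rows([
  {"travel": [4,5,0],"delta_rot": [0,0,0],"hand": 1},
  {"travel": [8,11,0],"delta_rot": [0,0,0],"hand": 1},
  {"travel": [12,16,0],"delta_rot": [0,0,0],"hand": 1},
  {"travel": [17,21,0],"delta_rot": [0,0,0],"hand": 1},
  {"travel": [21,26,0],"delta_rot": [0,0,0],"hand": 1},
  {"travel": [25,31,0],"delta_rot": [0,0,0],"hand": 1},
])

```text
t: 6.55
position: [0.5892, 0.1867, 0.0417]
tool_rot: [-3.128, 0.28, -0.001]
force: [-2.0, 4.0, 5.6]
opening: 0.004
gripper_force: 2.5
```

```bash
python3 go.py
```

```text
t 6.55 pos [0.5892 0.1867 0.0417] F [-1.99  3.96  5.57] op 0.004228296467437904 axes [ 0.984 -0.178  0.   ] [ 0.001  0.001 -1.   ]
to start@z.09 [-30.8 -36.8 -48.3]
```

Friction is a little high (about 4.4 N sideways), so I'm easing off slightly.

Call:
send_rows([
  {"travel": [5,5,-0.3],"delta_rot": [0,0,0],"hand": 1},
  {"travel": [9,10,-0.3],"delta_rot": [0,0,0],"hand": 1},
  {"travel": [12,16,-0.3],"delta_rot": [0,0,0],"hand": 1},
  {"travel": [15,22,-0.3],"delta_rot": [0,0,0],"hand": 1},
  {"travel": [17,28,-0.3],"delta_rot": [0,0,0],"hand": 1},
  {"travel": [20,35,-0.3],"delta_rot": [0,0,0],"hand": 1},
])

```text
t: 7.05
position: [0.6023, 0.1486, 0.0418]
tool_rot: [-3.129, 0.279, -0.001]
force: [-1.5, 3.5, 5.2]
opening: 0.003
gripper_force: 2.3
```

```bash
python3 go.py;python3 - <<'E'
from h import *
c=capture("scene");a=c["img"][130:280,260:460,::-1];cv2.imwrite("pics/s3.png",cv2.resize(a,None,fx=4,fy=4,interpolation=cv2.INTER_CUBIC))
E
```

```text
t 7.05 pos [0.6023 0.1486 0.0418] F [-1.46  3.55  5.21] op 0.00310886944245322 axes [ 0.984 -0.177  0.   ] [ 0.001  0.    -1.   ]
to start@z.09 [-50.4 -71.9 -48.2]
```

View pics/s3.png

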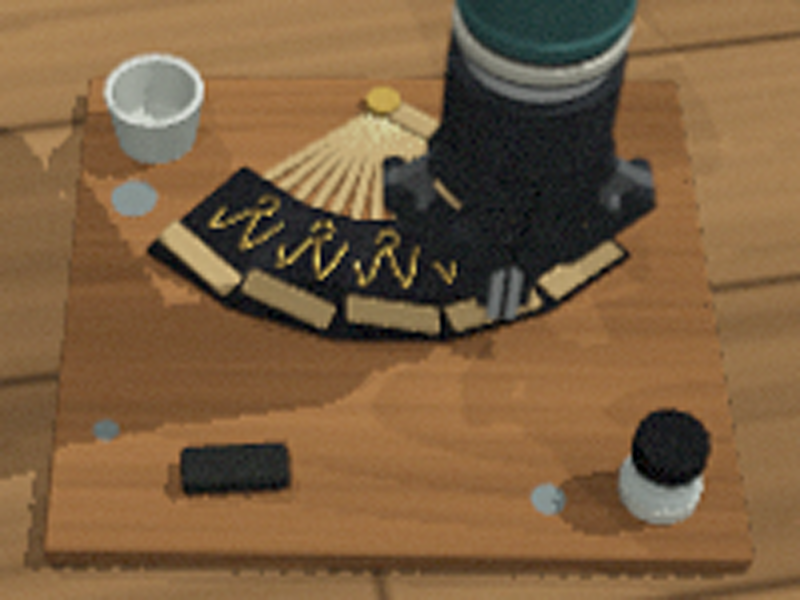

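Board unmoved (pin still at (383,100)). Slip 1 is flat and the fingertip at (505,293) is on slip 2. Continuing.

Call:
send_rows([
  {"travel": [2,6,-0.2],"delta_rot": [0,0,0],"hand": 1},
  {"travel": [4,12,-0.2],"delta_rot": [0,0,0],"hand": 1},
  {"travel": [6,18,-0.2],"delta_rot": [0,0,0],"hand": 1},
  {"travel": [9,25,-0.2],"delta_rot": [0,0,0],"hand": 1},
  {"travel": [9,31,-0.2],"delta_rot": [0,0,0],"hand": 1},
  {"travel": [10,38,-0.2],"delta_rot": [0,0,0],"hand": 1},
  {"travel": [10,44,-0.2],"delta_rot": [0,0,0],"hand": 1},
  {"travel": [10,51,-0.2],"delta_rot": [0,0,0],"hand": 1},
])

```text
t: 7.77
position: [0.6028, 0.0964, 0.0418]
tool_rot: [3.129, -0.28, 0.0]
force: [0.1, 2.4, 3.5]
opening: -0.001
gripper_force: 1.7
```

```bash
python3 go.py
```

```text
t 7.7667 pos [0.6028 0.0964 0.0418] F [0.14 2.43 3.49] op -0.0014132958309915151 axes [ 0.984 -0.177  0.   ] [ 0. -0. -1.]
to start@z.09 [ -60.2 -123.2  -48.3]
```

Call:
send_rows([
  {"travel": [0,6,0],"delta_rot": [0,0,0],"hand": 1},
  {"travel": [0,13,0],"delta_rot": [0,0,0],"hand": 1},
  {"travel": [0,20,0],"delta_rot": [0,0,0],"hand": 1},
  {"travel": [0,26,0],"delta_rot": [0,0,0],"hand": 1},
  {"travel": [-2,32,0],"delta_rot": [0,0,0],"hand": 1},
  {"travel": [-4,39,0],"delta_rot": [0,0,0],"hand": 1},
  {"travel": [-6,45,0],"delta_rot": [0,0,0],"hand": 1},
  {"travel": [-9,51,0],"delta_rot": [0,0,0],"hand": 1},
  {"travel": [-11,57,0],"delta_rot": [0,0,0],"hand": 1},
  {"travel": [-13,63,0],"delta_rot": [0,0,0],"hand": 1},
])

```text
t: 8.6
position: [0.5783, 0.0369, 0.0417]
tool_rot: [3.129, -0.279, -0.0]
force: [-0.2, 1.6, 2.0]
opening: 0.001
gripper_force: 1.3
```

```bash
python3 go.py
```

```text
t 8.6 pos [0.5783 0.0369 0.0417] F [-0.18  1.55  2.01] op 0.0011233666463903147 axes [ 0.984 -0.177 -0.   ] [-0. -0. -1.]
to start@z.09 [ -46.7 -186.1  -48.3]
```

Call:
send_rows([
  {"travel": [-2,6,0.1],"delta_rot": [0,0,0],"hand": 1},
  {"travel": [-5,12,0.2],"delta_rot": [0,0,0],"hand": 1},
  {"travel": [-9,18,0.2],"delta_rot": [0,0,0],"hand": 1},
  {"travel": [-13,23,0.2],"delta_rot": [0,0,0],"hand": 1},
  {"travel": [-17,28,0.2],"delta_rot": [0,0,0],"hand": 1},
  {"travel": [-22,33,0.2],"delta_rot": [0,0,0],"hand": 1},
  {"travel": [-26,38,0.2],"delta_rot": [0,0,0],"hand": 1},
  {"travel": [-30,43,0.2],"delta_rot": [0,0,0],"hand": 1},
  {"travel": [-34,48,0.2],"delta_rot": [0,0,0],"hand": 1},
  {"travel": [-39,53,0.2],"delta_rot": [0,0,0],"hand": 1},
])

```text
t: 9.43
position: [0.5306, -0.0082, 0.0416]
tool_rot: [3.129, -0.28, 0.0]
force: [1.5, 1.5, 3.3]
opening: 0.001
gripper_force: 1.5
```

```bash
python3 go.py
```

```text
t 9.4333 pos [ 0.5306 -0.0082  0.0416] F [1.49 1.51 3.31] op 0.0009418635014602119 axes [ 0.984 -0.177  0.   ] [ 0. -0. -1.]
to start@z.09 [  -7.8 -239.   -48.4]
```

Still in contact at the finish. Now lifting straight up and away.

Call:
send_rows([
  {"travel": [0,0,-3],"delta_rot": [0,0,0],"hand": 1},
  {"travel": [0,0,-12],"delta_rot": [0,0,0],"hand": 1},
  {"travel": [0,0,-30],"delta_rot": [0,0,0],"hand": 1},
  {"travel": [0,0,-55],"delta_rot": [0,0,0],"hand": 1},
  {"travel": [0,0,-85],"delta_rot": [0,0,0],"hand": 1},
  {"travel": [0,10,-115],"delta_rot": [0,0,0],"hand": 1},
  {"travel": [0,40,-145],"delta_rot": [0,0,0],"hand": 1},
  {"travel": [0,75,-160],"delta_rot": [0,0,0],"hand": 1},
  {"travel": [0,110,-160],"delta_rot": [0,0,0],"hand": 1},
  {"travel": [0,145,-160],"delta_rot": [0,0,0],"hand": 1},
])

```text
t: 10.27
position: [0.5053, -0.1519, 0.2039]
tool_rot: [3.128, -0.278, 0.004]
force: [1.5, 0.8, -1.0]
opening: -0.001
gripper_force: 0.0
```

Call:
send_rows([
  {"travel": [0,35,0],"delta_rot": [0,0,0],"hand": 1},
  {"travel": [0,70,0],"delta_rot": [0,0,0],"hand": 1},
  {"travel": [0,105,0],"delta_rot": [0,0,0],"hand": 1},
  {"travel": [0,120,0],"delta_rot": [0,0,0],"hand": 1},
  {"travel": [0,120,0],"delta_rot": [0,0,0],"hand": 1},
  {"travel": [0,120,0],"delta_rot": [0,0,0],"hand": 1},
])

```text
t: 10.77
position: [0.4836, -0.2686, 0.2012]
tool_rot: [-3.127, 0.282, 0.002]
force: [0.4, 0.4, 0.1]
opening: -0.001
gripper_force: 0.0
```

```bash
python3 go.py
python3 - <<'E'
from h import *
c=capture("scene");a=c["img"][140:280,260:460,::-1];b=pickle.load(open("scene.pkl","rb"))["img"][140:280,260:460,::-1]
im=np.vstack([b,a]);cv2.imwrite("pics/s4.png",cv2.resize(im,None,fx=2.1*1,fy=2.1,interpolation=cv2.INTER_CUBIC))
a=a[35:85,15:165];cv2.imwrite("pics/s5.png",cv2.resize(np.vstack([b[35:85,15:165],a]),None,fx=5.3,fy=5.3,interpolation=cv2.INTER_CUBIC))
E
```

```text
t 10.7667 pos [ 0.4836 -0.2686  0.2012] F [0.43 0.38 0.06] op -0.0009079802151585828 axes [ 0.984 -0.179 -0.001] [-0.001  0.002 -1.   ]
to start@z.09 [  -8.3 -503.4  111.9]
```

View pics/s5.png

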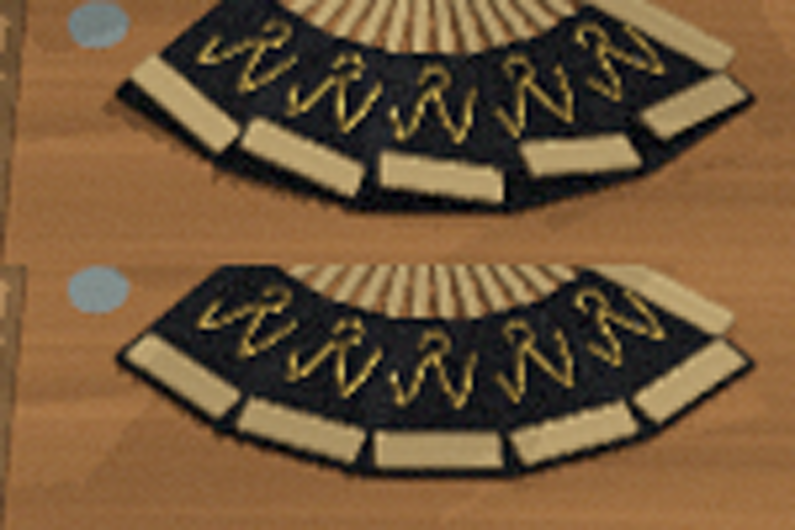

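View pics/s4.png

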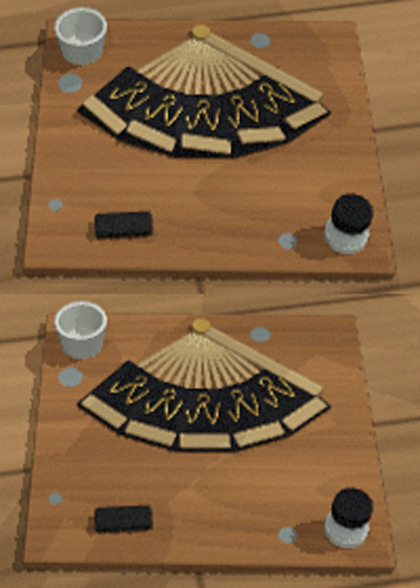

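All five slips now lie flat, with an even black border round each (bottom row, from (180,378) to (690,382)). The board, cup, jar and eraser are where they were.

```bash
python3 -c "
from plant import *
print(finish_job())"
```

```text
the job is handed in; nothing more can be done
None
```

All five slips were folded flat in one light stroke from the guard stick to the far end; the hand is clear, the board and the things on it look unmoved in the before and after pictures, and the job was handed in at about 11 s.

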